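Bottle into the sprung tilt-out bin

TASK

Put the little square glass bottle away in the middle tilt-out bin (the one with the blue front). With the bottle in hand, draw the bin's spring-return front open by the rear edge of its cover, hold it open while you lower the bottle upright into the pocket behind it, and let go only once you have felt it press lightly on the floor inside: it is thin glass, so lower it slowly, neither letting it drop nor knocking or forcing it. Then take your hand out so that the front springs fully shut over the standing bottle, and leave the other things on the counter as they are.

Things in the scene. Friction and masses are not known exactly. Their poses are not given: they have to be found in the camera images.
- bottle: square green glass bottle, 0.15 to 0.26 kg, 100 mm tall: glass body 36 x 36 mm up to z = 64 mm, a 30 x 30 mm shoulder up to 70, then a square cork 24 x 24 mm from z = 70 to 100 mm, faces parallel to the body's. Grip it by two opposite cork faces, fingertips 10 to 12 mm below the top (the hand then clears the cover). Origin: centre of the underside; z up, x and y square to its faces.
- bank: row of three grey tilt-out bins, fixed, 362 mm wide (y), 60 deep (x), 143 mm high. White outer fronts do not move (red clothespins on the +y one, up to z = 190); the blue middle front works. Origin: underside, under the middle of the middle bin; x points from the fronts to the back, z up. All mm below are in this frame, z from the counter.
- tilt_front (a joint): opening angle (rad) of the blue front: 0 shut, grows as its top tilts out to -x of the bank, stop at 0.45. Hinge: level line along y at its bottom (x = -32, z = 8 mm). A spring shuts it: 1.5 N at the cover's edge to start, 3 N at 0.18 rad, 5 N at 0.4. 0.16 to 0.2 rad makes room for the bottle at x = 0.
- edge (a point): middle of the top rear edge of the blue front's cover, moves with it; shut: x = 6, y = 0, z = 143 mm. The front is one rigid piece: upright panel 116 mm wide (inner face x = -30) and a flat cover from panel to x = 6, z = 139 to 143. A bottle hung behind the edge, underside at z = 126 to 138, can push the edge to -x until it is over the pocket, then go down with the edge sliding on it.
- back_rim (a point): middle of the top inner edge of the fixed back wall of the middle bin: x = 22, y = 0, z = 120 mm; the wall is 4 mm thick and lower than the cover. Shut, the gap from cover to back wall is 16 mm, too narrow for the bottle.
- pocket (a point): where the bottle should stand: x = 0, y = 0, given at z = 36 mm; faces parallel to the walls. The pocket is 118 mm wide (y). Its true floor is an adjustable plate anywhere 19 to 36 mm above the counter, unseen: feel for it, pressing 4 to 8 N. Its pad yields 2 mm at 4 N per mm. Bottle clears the cover on any floor. Small jerks as the edge slips off glass or cork are not the floor.
- ramekin: white ceramic ramekin, 80 mm across, 45 mm high; bystander. Origin: centre of the underside.
- funnel: teal silicone funnel standing on its wide rim, spout up, 90 mm across, 95 mm high; bystander. Origin: centre of the rim's underside.
- pail: small stainless steel pail, 132 mm across the rim, 125 mm high; bystander. Origin: centre of the underside.
Things that resemble listed ones, but are neither listed nor needed, are in the scene too. Of the things like the bottle, leave any that is orange or pink; of the rest the larger one is meant.

How it is judged:
By the outcome, as a careful person would: the job done as asked, in the order asked, and still so for the second after the job is handed in, with the robot touching nothing.
It also fails if it takes over 51 s, if anything falls off the work surface, if the arm or the gripper's body presses on something with over 40 N, if the wrist force passes 120 N, or if a joint passes its speed limit or range.

ROBOT

A 6-joint arm with a two-finger parallel gripper is mounted at the origin on the work surface. World frame = base frame: x ahead of the robot, y to its left, z up, the work surface at z = 0. Lengths are in m, angles in rad, forces in N, time in s.
With the tool pointing down it reaches from about 0.375 to 0.9 m from the base axis. Payload 3.1 kg.
Tool frame: the origin (TCP) lies at the very end of the fingers, on their centre line; the grasp point (between the pads) lies 19 mm behind it (robot.grip_depth is the distance from the TCP to the grasp point, in m); z points along the fingers, y is the direction in which the jaws open and shut (so a half turn about z gives the same grasp; the last joint's range is limited). The gripper opens to 87 mm and grips with 3 to 60 N. Pads are 19 mm wide; open, the fingers measure 117 mm over their backs; the gripper's body (75 mm by 190 mm) begins 51 mm behind the grasp point.
Start: joints at [-1.339, 0.527, 1.433, -0, 1.181, -0.178], TCP at [0.249, -0.573, 0.223] pointing down, gripper open.
Joint ranges: [-3.08, 3.08], [-0.75, 2.2], [0.22, 2.44], [-1.43, 4.57], [0, 2.65], [-2.85, 2.85]. Speed limits (rad/s): [2.79, 2.79, 3.14, 3.14, 3.14, 3.14].

INTERFACE

Orientations are given as a unit quaternion [x, y, z, w].
In Python, from rig import robot gives the robot as it stands.
- The arm moves only by the tool drive_tool, never from a script. Its argument "series" is a list of rows, each a list of 7 numbers: the shift along the tool's x, y, z in m, then the turn, a rotation vector about the tool's x, y, z in degrees, then the opening, from 0 (shut) to 1 (fully open). A call has 1 to 5 rows; each row shifts and turns the commanded pose from where the row before left it, along the tool's axes as they then stand; what a row does not reach is not made up. A row lasts 1/8 s, in which the tool goes at most 62.5 mm and 10.7 degrees, less where a joint would pass 70% of its speed; a pose out of reach is approached as far as the arm can. A call is refused whole if a number of a shift passes 0.0625 or a number of a turn 10.7, either way. A call with a gripper value outside its range is refused whole. The fingers move at their own pace and stop on an object; "squeeze" is the grip in N (left out, the last holds). Time passes only in rows, so rows that do not move let the fingers close. It gives the time, the measured TCP pose, the force and the opening at its end, in the units of the state.
- robot.get_obs(): the state, without advancing time (a new reading comes with each control period).
- robot.camera(name): name is "scene" or "side" or "wrist"; returns (picture, depth): 384x512x3 uint8, blue, green, red; 384x512 float32, m along the optical axis (not along the pixel's ray), 0 where there is no reading.
- robot.camera_model(name): a dict with "fx", "fy", "cx", "cy" (pixels), "k1" (the pictures are not rectified: a ray, as slopes to the right and down, at radius r is drawn at 1 + k1 r^2 times it, then the intrinsics apply), "R" (3x3) and "t" (3): a world point X has camera coordinates R X + t. Camera axes: x right, y down, z forward; pixel columns grow to the right and rows downward; lengths in m; the calibration is good to about 2 mm. A picture is of the moment at which its call begins: read the wrist's pose just before it. camera_model takes no time and is no camera call; for the wrist camera it gives the pose at the moment of the call.
- robot.hand_in(): hands the job in, once; it reports no verdict.
The state is a dict: "time": time; "q": joint angles; "joint_velocities": joint speeds; "joint_torque": joint torques, N m; "position": TCP position; "tool_rot": TCP orientation; "ft_force": force on the tool from outside, world axes, zero at the start; "moment": the same for the moment, N m; "grip_width": finger opening in m.
Only numpy, scipy, OpenCV 4.12 (cv2) and the standard library are available. Lean on these libraries where they do the work, as an engineer would, in place of code of your own. Each camera call takes 0.05 s, during which the arm holds its last target. There are 200 camera calls.

## Working session

There is one attempt and no reset: what is moved stays moved. The work goes in short steps, Python scripts to look and compute and a tool call to move; the robot and the scene stay as the last step left them, time stands still between calls to the robot, and variables do not carry over. Pictures are saved under pics/ and viewed, about 8 in all and at most 12, crops included, and the job is handed in when it is done.

Besides the shell and the picture viewer there is one more tool, called after "Call:" as a command line: name --pt "numbers of a row" for each row, then --argument value for the rest. drive_tool: Moves the arm, as the interface text tells. Its arguments: {"type":"object","properties":{"series":{"type":"array"},"squeeze":{"type":"number"}},"required":["series"]}

```bash
ls; mkdir -p pics; python3 - <<'E'
from rig import robot
import cv2,numpy as np
for n in("scene","side"):
    p,d=robot.camera(n); cv2.imwrite(f"pics/{n}0.png",p); np.save(f"pics/{n}0.npy",d)
    m=robot.camera_model(n); print(n,m)
a=cv2.imread("pics/scene0.png");b=cv2.imread("pics/side0.png")
print(robot.get_obs())
E
```

```text
pics
scene {'fx': 449.0113992446145, 'fy': 449.0113992446145, 'cx': 254.1579447471657, 'cy': 201.00476194664034, 'k1': 0.015748464996563093, 'R': array([[-0.66727168,  0.74480693,  0.00333754],
       [ 0.4125022 ,  0.37328386, -0.83096395],
       [-0.62015356, -0.55310197, -0.55631625]]), 't': array([ 0.25006482, -0.15343613,  1.39924161])}
side {'fx': 387.78612138705085, 'fy': 387.78612138705085, 'cx': 267.5305210039925, 'cy': 194.16268041561221, 'k1': -0.11777751074756111, 'R': array([[-0.79806466, -0.60244439, -0.01239183],
       [-0.4481277 ,  0.6071367 , -0.65617573],
       [ 0.40283293, -0.51811754, -0.75450636]]), 't': array([0.47942745, 0.22310262, 0.885442  ])}
{'time': 0.1, 'q': array([-1.33948946e+00,  5.28357719e-01,  1.43376509e+00,  6.90284678e-07,
        1.18142181e+00, -1.78509421e-01]), 'joint_velocities': array([ 0.00055048, -0.00277296, -0.00205073, -0.00031834,  0.0013172 ,
       -0.00026123]), 'joint_torque': array([-1.73266653e-04, -4.40985274e+01, -1.77151072e+01,  6.35399180e-02,
        5.33791620e-02, -4.36020287e-05]), 'position': array([ 0.24889354, -0.57258383,  0.2216819 ]), 'tool_rot': array([ 9.79079240e-01,  2.03476999e-01, -2.54425609e-05, -9.75648270e-04]), 'ft_force': array([0.47043512, 0.17877297, 0.64216209]), 'moment': array([-0.01118869,  0.07843359, -0.00838889]), 'grip_width': 0.08676439698628768}
```

View pics/scene0.png

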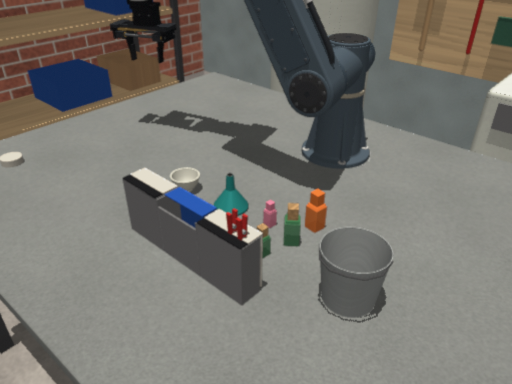

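View pics/side0.png

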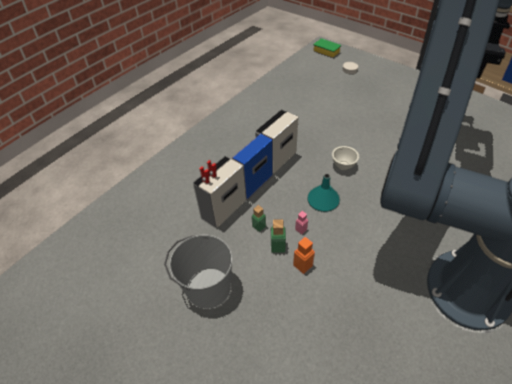

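Scene view candidates: large green bottle (292,225), small green (263,240), pink (270,213), orange (316,210). I choose the large green one, at (278,235) in side. The blue cover is at (190,205) in scene and the blue panel at (256,165) in side.

```bash
cat > h.py <<'E'
from rig import robot
import cv2,numpy as np
from scipy.spatial.transform import Rotation as Ro
def rays(m,px):
    px=np.atleast_2d(np.float64(px)); K=np.array([[m['fx'],0,m['cx']],[0,m['fy'],m['cy']],[0,0,1]])
    n=cv2.undistortPoints(px[:,None],K,np.array([m['k1'],0,0,0,0]))[:,0]
    return -m['R'].T@m['t'], np.c_[n,np.ones(len(n))]@m['R']      # centre, directions with depth 1
def onz(m,px,z):
    c,d=rays(m,px); return c+d*((z-c[2])/d[:,2])[:,None]
def cloud(m,px,dep):
    px=np.atleast_2d(px); c,d=rays(m,px); return c+d*dep[px[:,1],px[:,0]][:,None]
def tri(m1,p1,m2,p2):
    c1,d1=rays(m1,p1);c2,d2=rays(m2,p2);d1,d2=d1[0],d2[0]
    s=np.linalg.lstsq(np.c_[d1,-d2],c2-c1,rcond=None)[0]
    a,b=c1+s[0]*d1,c2+s[1]*d2; return (a+b)/2,np.linalg.norm(a-b)
def pxs(mask): return np.argwhere(mask)[:,::-1]
E
python3 - <<'E'
from h import *
M={n:robot.camera_model(n) for n in("scene","side")}
I={n:cv2.imread(f"pics/{n}0.png") for n in M}; D={n:np.load(f"pics/{n}0.npy") for n in M}
box={"scene":{"big":(280,200,305,250),"blue":(160,180,218,235)},"side":{"big":(266,212,292,255),"blue":(232,135,278,202)}}
for n in M:
    H=cv2.cvtColor(I[n],cv2.COLOR_BGR2HSV)
    for k,(x0,y0,x1,y1) in box[n].items():
        B=np.zeros(H.shape[:2],bool);B[y0:y1,x0:x1]=1
        if k=="blue":
            w=cv2.inRange(H,(108,120,60),(128,255,255))>0
            P=cloud(M[n],pxs(w&B),D[n]); print(n,"blue",len(P),P.min(0).round(3),P.max(0).round(3))
            t=P[(P[:,2]>.133)&(P[:,2]<.155)]
            if n=="side": t=t
            if len(t)>20:
                r=cv2.minAreaRect(t[:,:2].astype(np.float32)); print(" top",len(t),np.median(t[:,2]),r,cv2.boxPoints(r).round(3).tolist())
            f=P[P[:,2]<.13]
            if len(f)>20:
                c=f.mean(0);v=np.linalg.svd(f-c,full_matrices=0)[2][2];print(" face",len(f),c.round(4),v.round(3))
        else:
            for nm,lo,hi in(("cork",(5,60,60),(25,220,255)),("green",(60,60,20),(90,255,255))):
                w=cv2.inRange(H,lo,hi)>0
                q=pxs(w&B)
                P=cloud(M[n],q,D[n]);print(n,nm,len(P),q.mean(0),np.median(P,0).round(4),P.min(0).round(3),P.max(0).round(3))
                if nm=="cork":
                    t=P[P[:,2]>np.percentile(P[:,2],95)-.005]; print("  top",len(t),t.mean(0).round(4),cv2.minAreaRect(t[:,:2].astype(np.float32)))
o=[cv2.resize(I[n][b[1]-25:b[3]+25,b[0]-45:b[2]+35],None,fx=6,fy=6,interpolation=2) for n,b in(("scene",box["scene"]["big"]),("side",box["side"]["big"]))]
h=min(a.shape[0] for a in o);c=np.hstack([a[:h] for a in o]);cv2.imwrite("pics/crop1.png",cv2.resize(c,(800,int(h*800/c.shape[1]))))
E
```

```text
scene cork 180 [292.81111111 210.77222222] [0.4485 0.1771 0.0937] [ 0.304  0.067 -0.003] [1.098 0.645 0.65 ]
  top 83 [0.4524 0.1806 0.1055] ((0.7613271474838257, 0.40941372513771057), (0.8213045597076416, 0.022059231996536255), 36.52307891845703)
scene green 389 [291.44215938 232.20308483] [0.4553 0.1832 0.041 ] [ 0.367  0.096 -0.001] [1.098 0.645 0.65 ]
scene blue 913 [ 0.453 -0.162 -0.003] [1.098 0.645 0.65 ]
 top 677 0.14228399087103616 ((0.6183768510818481, 0.042847298085689545), (0.11966577172279358, 0.042575620114803314), 89.58728790283203) [[0.597000002861023, -0.017000000923871994], [0.6389999985694885, -0.017000000923871994], [0.6399999856948853, 0.10300000011920929], [0.5979999899864197, 0.10300000011920929]]
 face 233 [0.5977 0.0097 0.0794] [-0.604  0.061  0.795]
side cork 151 [277.93377483 225.68211921] [0.4359 0.1778 0.0973] [ 0.126  0.095 -0.003] [0.499 0.612 0.82 ]
  top 91 [0.4341 0.1802 0.1066] ((0.2808770537376404, 0.3855295181274414), (0.02317807450890541, 0.548675537109375), 36.51231002807617)
side green 236 [277.69915254 242.19067797] [0.4284 0.1869 0.0465] [0.126 0.154 0.008] [0.459 0.612 0.82 ]
side blue 1296 [ 0.126 -0.018  0.009] [0.652 0.612 0.82 ]
 top 521 0.14128463222710197 ((0.6144506931304932, 0.042998045682907104), (0.11668333411216736, 0.040737584233284), 89.27567291259766) [[0.5929999947547913, -0.014999999664723873], [0.6340000033378601, -0.01600000075995922], [0.6359999775886536, 0.10100000351667404], [0.5950000286102295, 0.10199999809265137]]
 face 746 [0.5956 0.0475 0.07  ] [-1.     0.001  0.009]
```

View pics/crop1.png

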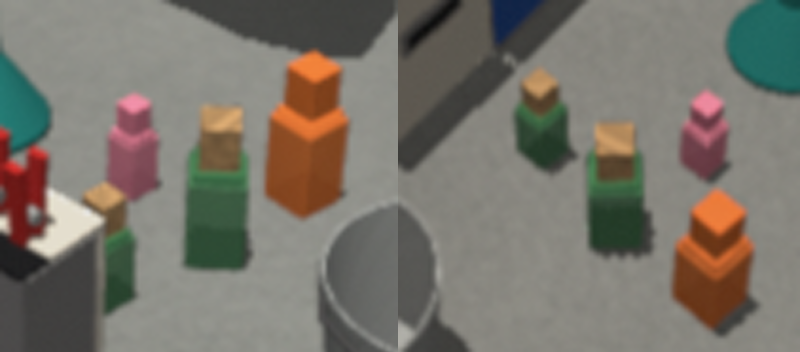

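Crop: the large green bottle with cork stands alone at scene (292,225), and the small green one is behind-left of it. The choice holds. I'm setting out, and measuring the pins on the way.

Call:
drive_tool --pt "0.047 -0.03 -0.005 0 0 0 1" --pt "0.047 -0.03 -0.005 0 0 0 1" --pt "0.047 -0.03 -0.005 0 0 0 1" --pt "0.047 -0.03 -0.005 0 0 0 0.7" --pt "0.047 -0.03 -0.005 0 0 0 0.6" --squeeze 20

```text
time: 0.72
position: [0.4054, -0.3402, 0.2474]
tool_rot: [0.979, 0.203, -0.0, -0.0]
ft_force: [1.2, -0.1, -0.1]
grip_width: 0.0748
```

```bash
python3 - <<'E'
from h import *
M={n:robot.camera_model(n) for n in("scene","side")}
I={n:cv2.imread(f"pics/{n}0.png") for n in M}; D={n:np.load(f"pics/{n}0.npy") for n in M}
for n,(x0,y0,x1,y1) in dict(scene=(222,200,252,240),side=(195,155,222,190)).items():
    H=cv2.cvtColor(I[n],cv2.COLOR_BGR2HSV);B=np.zeros(H.shape[:2],bool);B[y0:y1,x0:x1]=1
    P=cloud(M[n],pxs(B&((H[...,0]<6)|(H[...,0]>172))&(H[...,1]>150)),D[n]);P=P[(P[:,2]>.14)&(P[:,2]<.2)];print(n,len(P),np.percentile(P,[3,97],axis=0).round(3))
o=robot.get_obs();R=Ro.from_quat(o['tool_rot']).as_matrix();m=robot.camera_model('wrist')
print(o['position'],R.round(3),"cam in tool",R.T@(-m['R'].T@m['t']-o['position']),"axes",(R.T@m['R'].T).round(3),m['fx'])
E
```

```text
scene 328 [[0.627 0.175 0.145]
 [0.645 0.208 0.188]]
side 142 [[0.62  0.175 0.15 ]
 [0.639 0.208 0.187]]
[ 0.40543323 -0.34024731  0.24738531] [[ 0.917  0.398 -0.   ]
 [ 0.398 -0.917  0.001]
 [-0.    -0.001 -1.   ]] cam in tool [ 0.07795875 -0.00021253 -0.16120095] axes [[-0.001 -0.96  -0.282]
 [ 1.    -0.001 -0.   ]
 [-0.    -0.282  0.96 ]] 327.2994285868526
```

Call:
drive_tool --pt "0.0267 -0.0512 0 0 0 0 0.6" --pt "0.0267 -0.0512 0 0 0 0 0.6" --pt "0.0267 -0.0512 0 0 0 0 0.6" --pt "0.0267 -0.0512 0 0 0 0 0.6" --pt "0.0267 -0.0512 0 0 0 0 0.6"

```text
time: 1.35
position: [0.425, -0.0522, 0.2474]
tool_rot: [0.979, 0.203, 0.0, -0.0]
ft_force: [1.1, 0.3, 0.4]
grip_width: 0.0527
```

Call:
drive_tool --pt "0.0267 -0.0512 0 0 0 0 0.6" --pt "0.0267 -0.0512 0 0 0 0 0.6" --pt "0.0267 -0.0512 0 0 0 0 0.6" --pt "0.0267 -0.0512 0 0 0 0 0.6" --pt "0 0 0 0 0 0 0.6"

```text
time: 1.98
position: [0.4411, 0.1799, 0.2473]
tool_rot: [0.978, 0.207, 0.0, -0.0]
ft_force: [0.4, -0.2, -0.1]
grip_width: 0.0523
```

```bash
cat >> h.py <<'E'
def shot(name,save):
    m=robot.camera_model(name); p,d=robot.camera(name); cv2.imwrite(f"pics/{save}.png",p); np.save(f"pics/{save}.npy",d); return m,p,d
def state():
    o=robot.get_obs();R=Ro.from_quat(o['tool_rot']).as_matrix()
    print("t %.2f"%o['time'],"pos",o['position'].round(4),"toolx yaw %.2f"%np.degrees(np.arctan2(R[1,0],R[0,0])),"F",o['ft_force'].round(2),"w %.4f"%o['grip_width'],"z",R[:,2].round(4));return o,R
E
python3 - <<'E'
from h import *
o,R=state();m,p,d=shot('wrist','w1')
H=cv2.cvtColor(p,cv2.COLOR_BGR2HSV)
for nm,lo,hi in(("cork",(5,60,60),(25,220,255)),("green",(50,60,20),(90,255,255))):
    n,l,s,c=cv2.connectedComponentsWithStats(cv2.inRange(H,lo,hi))
    for i in range(1,n):
        if s[i,4]>80:
            q=pxs(l==i);P=cloud(m,q,d);t=P[abs(P[:,2]-np.median(P[:,2]))<.004] if nm=="cork" else P
            print(nm,s[i],P.mean(0).round(4),np.percentile(P[:,2],[5,50,95]).round(4),"top",len(t),cv2.minAreaRect(t[:,:2].astype(np.float32)))
E
```

```text
t 1.98 pos [0.4411 0.1799 0.2473] toolx yaw 23.86 F [ 0.42 -0.15 -0.08] w 0.0523 z [-1.e-04  8.e-04 -1.e+00]
cork [339  25  31  17  82] [0.5937 0.1547 0.098 ] [0.0893 0.0946 0.0993] top 59 ((0.5945547223091125, 0.1551772505044937), (0.029721565544605255, 0.0010297413682565093), 89.22045135498047)
cork [304 100  27  24 378] [0.5181 0.151  0.0721] [0.0608 0.0748 0.0763] top 334 ((0.5179141163825989, 0.15078043937683105), (0.018358668312430382, 0.01812499202787876), 82.14515686035156)
cork [253 158  29  33 701] [0.4422 0.173  0.094 ] [0.0757 0.0986 0.1   ] top 574 ((0.44176334142684937, 0.17287598550319672), (0.02438516728579998, 0.023651432245969772), 36.44453430175781)
cork [ 190  193   65   64 1521] [0.385  0.1876 0.1059] [-0.0009  0.0843  0.2672] top 78 ((0.36814388632774353, 0.18493086099624634), (0.015744883567094803, 0.03205659240484238), 32.68465042114258)
cork [137 247  22  57 679] [0.4578 0.2204 0.3335] [0.3257 0.334  0.3377] top 520 ((0.4557037055492401, 0.21984346210956573), (0.01616673544049263, 0.0021675005555152893), 23.62778663635254)
cork [361 247  22  57 684] [0.4818 0
[... 227 characters left out ...]
471] top 5104 ((0.47038257122039795, 0.17365692555904388), (0.003059137612581253, 0.08365480601787567), 23.657352447509766)
green [297  94  32  32 252] [0.5173 0.158  0.051 ] [0.0403 0.0478 0.0529] top 252 ((0.5210404396057129, 0.1741507351398468), (0.07186610996723175, 0.026961911469697952), 82.63021850585938)
green [248 143  38  43 610] [0.4509 0.1774 0.0564] [0.022  0.0623 0.0693] top 610 ((0.4352830946445465, 0.16700676083564758), (0.05414668098092079, 0.036269187927246094), 38.649723052978516)
green [ 366  192   65   42 2217] [ 0.4491 -0.0058  0.0335] [0.0052 0.0223 0.0514] top 2217 ((0.4528478682041168, 0.07041715085506439), (0.29631203413009644, 0.0772247165441513), 81.76618957519531)
```

View pics/w1.png

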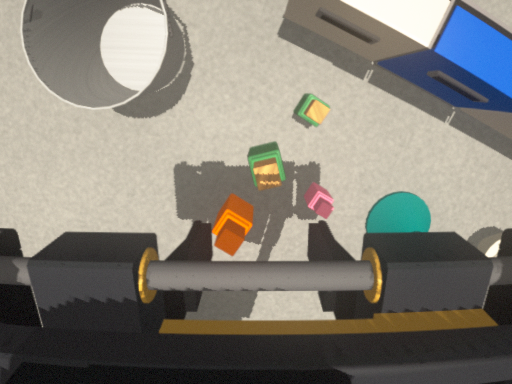

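Wrist picture: target cork at (268,173), top at 99 mm. Orange is close at (232,222) and pink at (318,200). I'll check the finger clearance to orange before choosing the grip yaw.

```bash
python3 - <<'E'
from h import *
p=cv2.imread('pics/w1.png');d=np.load('pics/w1.npy');m=robot.camera_model('wrist')
H=cv2.cvtColor(p,cv2.COLOR_BGR2HSV);c0=np.array([.4418,.1729])
M=(H[...,0]<14)&(H[...,1]>200);B=np.zeros(M.shape,bool);B[185:262,205:262]=1
B2=np.zeros(M.shape,bool);B2[175:225,300:340]=1
for nm,P in(("orange",cloud(m,pxs(M&B),d)),("pink",cloud(m,pxs(B2&(H[...,0]>160)&(H[...,1]>90)),d))):
    P=P[(P[:,2]>.02)&(P[:,2]<.2)];print(nm,len(P),"zmax",np.percentile(P[:,2],98))
    for lo,hi in((.05,.2),(.085,.2)):
        q=P[(P[:,2]>lo)&(P[:,2]<hi),:2]-c0
        if len(q)<5: continue
        print(" rect",cv2.minAreaRect((q+c0).astype(np.float32)))
        for yaw in(36.4,126.4):
            a=np.radians(yaw);u=q@np.c_[[np.cos(a),np.sin(a)],[np.sin(a),-np.cos(a)]];print(lo,yaw,np.percentile(u,[2,98],axis=0).round(4).tolist())
m2=robot.camera_model('scene');p=cv2.imread('pics/scene0.png');H=cv2.cvtColor(p,cv2.COLOR_BGR2HSV)
q,_=rays(m,[[0,0]])
c=tri(m,[[268.5,175]],m2,[[293.,206.]]);print("two-view cork top approx",c)
E
```

```text
orange 1027 zmax 0.09997095930707706
 rect ((0.3624204397201538, 0.17876392602920532), (0.03552719205617905, 0.033686183393001556), 82.12538146972656)
0.05 36.4 [[-0.0726, -0.0652], [-0.0395, -0.0329]]
0.05 126.4 [[0.0329, -0.0726], [0.0652, -0.0395]]
 rect ((0.36186525225639343, 0.17893235385417938), (0.023791585117578506, 0.02297922410070896), 78.7520751953125)
0.085 36.4 [[-0.0729, -0.0637], [-0.0463, -0.0379]]
0.085 126.4 [[0.0379, -0.0729], [0.0637, -0.0463]]
pink 509 zmax 0.06583571733075055
 rect ((0.42464515566825867, 0.09217776358127594), (0.01599506288766861, 0.015498971566557884), 83.62527465820312)
0.05 36.4 [[-0.0699, 0.0452], [-0.0522, 0.0634]]
0.05 126.4 [[-0.0634, -0.0699], [-0.0452, -0.0522]]
two-view cork top approx (array([0.44228821, 0.17106839, 0.09875087]), np.float64(0.003361757297189383))
```

Call:
drive_tool --pt "-0.0022 0.0067 0 0 0 -6.3 0.5" --pt "0 0 0.04 0 0 -6.2 0.5" --pt "0 0 0.05 0 0 0 0.5" --pt "0 0 0 0 0 0 0.5"

```text
time: 2.52
position: [0.4392, 0.1674, 0.1549]
tool_rot: [0.951, 0.308, -0.005, -0.001]
ft_force: [-1.4, 0.3, 0.8]
grip_width: 0.0437
```

```bash
python3 - <<'E'
from h import *
o,R=state();m,p,d=shot('wrist','w2')
H=cv2.cvtColor(p,cv2.COLOR_BGR2HSV)
n,l,s,c=cv2.connectedComponentsWithStats(cv2.inRange(H,(5,60,60),(25,220,255)))
for i in range(1,n):
    if s[i,4]>80:
        P=cloud(m,pxs(l==i),d);t=P[(P[:,2]>.093)&(P[:,2]<.106)]
        if len(t)>50: print(s[i],c[i],np.median(t[:,2]),cv2.minAreaRect(t[:,:2].astype(np.float32)))
E
```

```text
t 2.52 pos [0.4392 0.1674 0.1549] toolx yaw 35.85 F [-1.41  0.32  0.8 ] w 0.0437 z [-0.0096 -0.0016 -1.    ]
[ 239  172   35   44 1396] [255.98638968 193.80372493] 0.09885620376510998 ((0.4417257606983185, 0.172739639878273), (0.024263178929686546, 0.02358015812933445), 37.530128479003906)
```

Call:
drive_tool --pt "0 0 0 0 0 0 0.5"

```text
time: 2.7
position: [0.4438, 0.1689, 0.1591]
tool_rot: [0.951, 0.308, 0.002, 0.0]
ft_force: [0.0, 0.3, 0.4]
grip_width: 0.0437
```

```bash
cat >> h.py <<'E'
def plan(target,yaw):
    "shift and rotvec (deg) in tool axes to reach target with tool straight down, tool x at yaw (deg)"
    o,R=state();a=np.radians(yaw);T=np.c_[[np.cos(a),np.sin(a),0],[np.sin(a),-np.cos(a),0],[0,0,-1]]
    print("shift",(R.T@(np.array(target)-o['position'])).round(4),"turn",np.degrees(Ro.from_matrix(R.T@T).as_rotvec()).round(2))
E
python3 -c "
from h import *
plan([.4418,.1728,.1549],37)"
```

```text
t 2.70 pos [0.4438 0.1689 0.1591] toolx yaw 35.92 F [0.05 0.31 0.41] w 0.0437 z [ 3.2e-03  3.0e-04 -1.0e+00]
shift [ 0.0007 -0.0043  0.0042] turn [ 0.1  -0.16 -1.08]
```

Call:
drive_tool --pt "0.0007 -0.0043 0.01 0 0 -1 0.5" --pt "0 0 0.02 0 0 0 0.5" --pt "0 0 0.015 0 0 0 0.5" --pt "0 0 0 0 0 0 0.5"

```text
time: 3.2
position: [0.4398, 0.1734, 0.1123]
tool_rot: [0.948, 0.318, -0.001, -0.0]
ft_force: [0.1, -0.2, -0.7]
grip_width: 0.0435
```

```bash
python3 -c "
from h import *
plan([.4418,.1728,.0885],37)"
```

```text
t 3.20 pos [0.4398 0.1734 0.1123] toolx yaw 37.03 F [ 0.12 -0.22 -0.67] w 0.0435 z [-1.1e-03 -2.0e-04 -1.0e+00]
shift [0.0012 0.0017 0.0238] turn [-0.03  0.06  0.03]
```

Call:
drive_tool --pt "0.001 0.0016 0.012 0 0 0 0.5" --pt "0 0 0.0115 0 0 0 0.5" --pt "0 0 0 0 0 0 0.5" --pt "0 0 0 0 0 0 0.4"

```text
time: 3.7
position: [0.4421, 0.1726, 0.089]
tool_rot: [0.948, 0.317, -0.0, -0.0]
ft_force: [-0.0, 1.2, 0.6]
grip_width: 0.0388
```

```bash
python3 -c "
from h import *
plan([.4418,.1728,.0885],37)"
```

```text
t 3.70 pos [0.4421 0.1726 0.089 ] toolx yaw 36.98 F [-0.02  1.23  0.61] w 0.0388 z [-1.e-04  0.e+00 -1.e+00]
shift [-0.0001 -0.0004  0.0005] turn [-0.    0.01 -0.02]
```

Call:
drive_tool --pt "0 0 0 0 0 0 0.3" --pt "0 0 0 0 0 0 0.2" --pt "0 0 0 0 0 0 0.1" --pt "0 0 0 0 0 0 0.1" --squeeze 25

```text
time: 4.2
position: [0.4422, 0.1727, 0.0893]
tool_rot: [0.948, 0.317, 0.0, 0.0]
ft_force: [0.4, 0.6, 2.4]
grip_width: 0.0239
```

Call:
drive_tool --pt "0 0 -0.005 0 0 0 0.1" --pt "0 0 -0.02 0 0 0 0.1" --pt "0 0 -0.03 0 0 0 0.1" --pt "0 0 -0.03 0 0 0 0.1" --pt "0 0 -0.03 0 0 0 0.1"

```text
time: 4.82
position: [0.4414, 0.1724, 0.2048]
tool_rot: [0.948, 0.317, -0.001, -0.0]
ft_force: [0.2, 0.5, -3.6]
grip_width: 0.0234
```

Call:
drive_tool --pt "0 0 -0.03 0 0 0 0.1" --pt "0 0 0 0 0 0 0.1" --pt "0 0 0 0 0 0 0.1"

```text
time: 5.2
position: [0.441, 0.1724, 0.2331]
tool_rot: [0.948, 0.317, -0.001, -0.0]
ft_force: [0.1, 0.2, -3.2]
grip_width: 0.0237
```

```bash
python3 - <<'E'
from h import *
state();m,p,d=shot('scene','s2');m,q,d=shot('side','d2')
cv2.imwrite('pics/c2.png',np.hstack([cv2.resize(p[100:270,180:350],(400,400)),cv2.resize(q[130:290,190:350],(400,400))]))
E
```

```text
t 5.20 pos [0.441  0.1724 0.2331] toolx yaw 36.98 F [ 0.09  0.2  -3.18] w 0.0237 z [-2.3e-03 -4.0e-04 -1.0e+00]
```

View pics/c2.png

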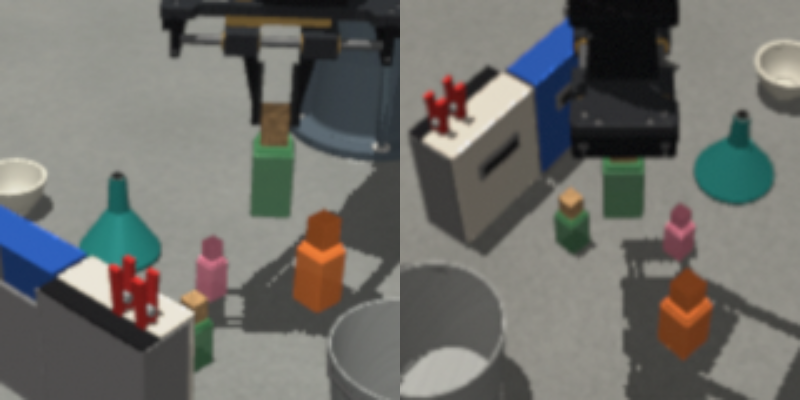

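The bottle is held upright and square, and the others are undisturbed. Next I turn to the bank's yaw, rise, and look at the bank from above.

Call:
drive_tool --pt "0 0 -0.017 0 0 9.2 0.1" --pt "0 0 -0.017 0 0 9.2 0.1" --pt "0 0 -0.017 0 0 9.2 0.1" --pt "0 0 -0.017 0 0 9.2 0.1" --pt "0 0 0 0 0 0 0.1"

```text
time: 5.92
position: [0.4425, 0.1726, 0.3019]
tool_rot: [1.0, 0.002, 0.0, -0.0]
ft_force: [0.5, -0.3, -2.1]
grip_width: 0.0237
```

Call:
drive_tool --pt "0.025 0.025 0 0 0 0 0.1" --pt "0.035 0.035 0 0 0 0 0.1" --pt "0.035 0.035 0 0 0 0 0.1" --pt "0.03 0.03 0 0 0 0 0.1" --pt "0 0 0 0 0 0 0.1"

```text
time: 6.55
position: [0.5691, 0.0454, 0.2996]
tool_rot: [1.0, 0.001, -0.001, 0.0]
ft_force: [-0.6, 0.2, -2.6]
grip_width: 0.0237
```

Call:
drive_tool --pt "0 0 0 0 0 0 0.1" --pt "0 0 0 0 0 0 0.1"

```text
time: 6.8
position: [0.5662, 0.0489, 0.3012]
tool_rot: [1.0, 0.003, -0.001, -0.0]
ft_force: [-0.3, 0.3, -2.3]
grip_width: 0.0234
```

```bash
python3 - <<'E'
from h import *
o,R=state();m,p,d=shot('wrist','w3')
H=cv2.cvtColor(p,cv2.COLOR_BGR2HSV)
P=cloud(m,pxs(cv2.inRange(H,(108,120,50),(128,255,255))>0),d);t=P[(P[:,2]>.135)&(P[:,2]<.152)];print(len(t),np.median(t[:,2]),cv2.minAreaRect(t[:,:2].astype(np.float32)),np.percentile(t,[1,99],axis=0).round(4).tolist())
# bottle underside/body
q=pxs(cv2.inRange(H,(50,60,20),(90,255,255))>0);print("green px",len(q),q.min(0) if len(q) else 0,q.max(0) if len(q) else 0)
E
```

```text
t 6.80 pos [0.5662 0.0489 0.3012] toolx yaw 0.29 F [-0.25  0.29 -2.33] w 0.0234 z [-2.2e-03  5.0e-04 -1.0e+00]
4876 0.14199574662191233 ((0.6184774041175842, 0.04180037975311279), (0.11534260958433151, 0.03969706594944), 89.67103576660156) [[0.5993, -0.0142, 0.1403], [0.638, 0.098, 0.1437]]
green px 3801 [  0 171] [506 383]
```

View pics/w3.png

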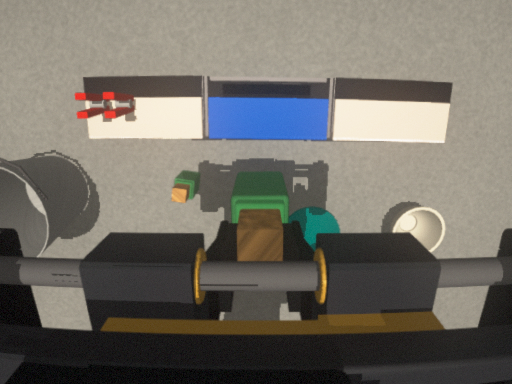

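Wrist view: blue cover at rows 95–140, columns 208–328. The edge is at x≈0.638 and the centre at y≈0.042, with bank yaw ≈ −0.3° (all views agree within 2–3 mm). Next I go behind the edge.

Call:
drive_tool --pt "0.03 0.002 0 0 0 0.6 0.1" --pt "0.04 0.002 0 0 0 0 0.1" --pt "0.028 0.0025 0 0 0 0 0.1" --pt "0 0 0.02 0 0 0 0.1" --pt "0 0 0.02 0 0 0 0.1" --squeeze 30

```text
time: 7.48
position: [0.6653, 0.042, 0.2616]
tool_rot: [1.0, -0.003, 0.0, -0.0]
ft_force: [-0.1, 0.6, -2.6]
grip_width: 0.0239
```

Call:
drive_tool --pt "0 0 0 0 0 0 0.1" --pt "0 0 0 0 0 0 0.1" --pt "0 0 0 0 0 0 0.1"

```text
time: 7.85
position: [0.6661, 0.0413, 0.2635]
tool_rot: [1.0, -0.003, 0.001, 0.0]
ft_force: [0.6, -0.3, -2.2]
grip_width: 0.0234
```

```bash
python3 - <<'E'
from h import *
plan([.664,.0425,.221],-.3)
m,p,d=shot('scene','s3')
for i in range(3): m,p,d=shot('scene','s3')
o=robot.get_obs();print(o['ft_force'],o['position'])
cv2.imwrite('pics/c3.png',cv2.resize(p[110:300,110:300],(600,600)))
H=cv2.cvtColor(p,cv2.COLOR_BGR2HSV);B=np.zeros(H.shape[:2],bool);B[120:260,150:215]=1
E
```

```text
t 7.85 pos [0.6661 0.0413 0.2635] toolx yaw -0.39 F [ 0.63 -0.3  -2.17] w 0.0234 z [ 2.6e-03 -3.0e-04 -1.0e+00]
shift [-0.0022 -0.0012  0.0425] turn [ 0.01 -0.15 -0.09]
[-0.70074236  0.49412901 -2.59308034] [0.66566178 0.04104498 0.26276151]
```

View pics/c3.png

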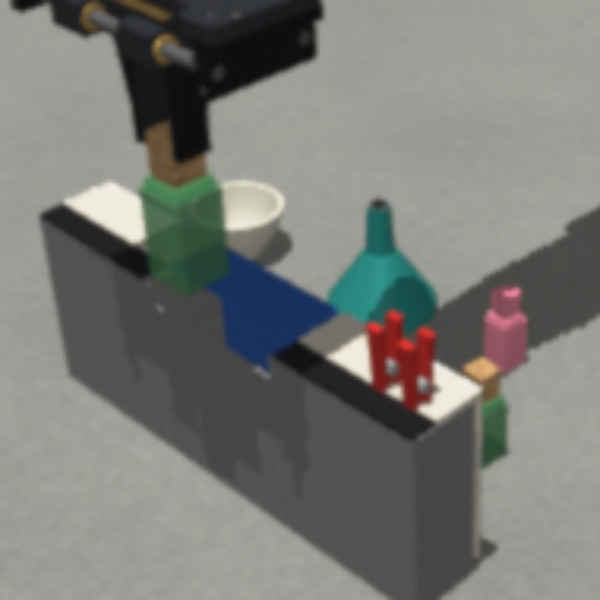

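The bottle hangs above and behind the blue cover, clear of the pins. I descend slowly behind the edge.

Call:
drive_tool --pt "0 -0.001 0.012 0 0 0 0.1" --pt "0 0 0.012 0 0 0 0.1" --pt "0 0 0.01 0 0 0 0.1" --pt "0 0 0.006 0 0 0 0.1" --pt "0 0 0 0 0 0 0.1"

```text
time: 8.68
position: [0.6651, 0.0421, 0.2211]
tool_rot: [1.0, -0.004, -0.001, -0.0]
ft_force: [-0.4, 0.6, -2.0]
grip_width: 0.0233
```

Call:
drive_tool --pt "-0.004 0 0 0 0 0 0.1" --pt "-0.004 0 0 0 0 0 0.1" --pt "0 0 0 0 0 0 0.1"

```text
time: 9.05
position: [0.6572, 0.0422, 0.2225]
tool_rot: [1.0, -0.004, 0.0, 0.0]
ft_force: [0.1, -0.0, -2.0]
grip_width: 0.0237
```

Call:
drive_tool --pt "-0.002 0 0 0 0 0 0.1" --pt "-0.002 0 0 0 0 0 0.1" --pt "0 0 0 0 0 0 0.1"

```text
time: 9.43
position: [0.6543, 0.0421, 0.2227]
tool_rot: [1.0, -0.004, 0.001, 0.0]
ft_force: [2.1, 0.4, -1.0]
grip_width: 0.0239
```

Call:
drive_tool --pt "-0.003 0 0 0 0 0 0.1" --pt "-0.003 0 0 0 0 0 0.1" --pt "0 0 0 0 0 0 0.1"

```text
time: 9.8
position: [0.6474, 0.0421, 0.2222]
tool_rot: [1.0, -0.004, 0.0, 0.0]
ft_force: [2.8, 0.2, -1.2]
grip_width: 0.0237
```

Call:
drive_tool --pt "-0.003 0 0 0 0 0 0.1" --pt "-0.003 0 0 0 0 0 0.1" --pt "0 0 0 0 0 0 0.1"

```text
time: 10.18
position: [0.6413, 0.0422, 0.2221]
tool_rot: [1.0, -0.004, 0.0, 0.0]
ft_force: [3.0, 0.6, -1.3]
grip_width: 0.0238
```

Call:
drive_tool --pt "0 0 0 0 0 0 0.1" --pt "-0.003 0 0 0 0 0 0.1" --pt "-0.003 0 0 0 0 0 0.1" --pt "-0.003 0 0 0 0 0 0.1" --pt "0 0 0 0 0 0 0.1" --squeeze 55

```text
time: 10.8
position: [0.6323, 0.0423, 0.2222]
tool_rot: [1.0, -0.004, 0.0, 0.0]
ft_force: [2.8, -0.3, -1.5]
grip_width: 0.0235
```

```bash
python3 - <<'E'
from h import *
o,R=state();m,p,d=shot('scene','s4');mw,w,dw=shot('wrist','w4');ms,q,ds=shot('side','d4')
cv2.imwrite('pics/c4.png',np.hstack([cv2.resize(p[120:270,130:280],(450,450)),cv2.resize(w[100:330,140:370],(350,350)).copy() if 0 else cv2.resize(w[90:330,150:390],(350,450))]))
# bottle back/side glass: fit planes from scene depth
H=cv2.cvtColor(p,cv2.COLOR_BGR2HSV);g=pxs(cv2.inRange(H,(50,60,20),(85,255,255))>0)
P=cloud(m,g,d);P=P[(abs(P[:,0]-o['position'][0])<.035)&(abs(P[:,1]-.042)<.03)&(P[:,2]>.12)]
print(len(P),P.min(0),P.max(0))
f=P[P[:,0]>o['position'][0]+.012]  # rear face (+x) seen by scene camera
z=f[:,2];k=np.polyfit(z[z<.19],f[z<.19,0],1);print("rear face: x slope per z",k[0],"-> tilt deg",np.degrees(np.arctan(k[0])),"n",len(f))
for a,b in((.135,.15),(.15,.165),(.165,.18),(.18,.195)):
    s=(z>a)&(z<b);print(a,s.sum(),f[s,0].mean().round(4) if s.any() else '')
E
```

```text
t 10.80 pos [0.6323 0.0423 0.2222] toolx yaw -0.42 F [ 2.78 -0.32 -1.5 ] w 0.0235 z [ 1.e-04 -0.e+00 -1.e+00]
707 [0.61684569 0.02692011 0.13526936] [0.65308679 0.06395182 0.20469414]
rear face: x slope per z -0.023693055114707956 -> tilt deg -1.3572581293203285 n 394
0.135 78 0.6504
0.15 83 0.6501
0.165 82 0.6498
0.18 89 0.6493
```

View pics/c4.png

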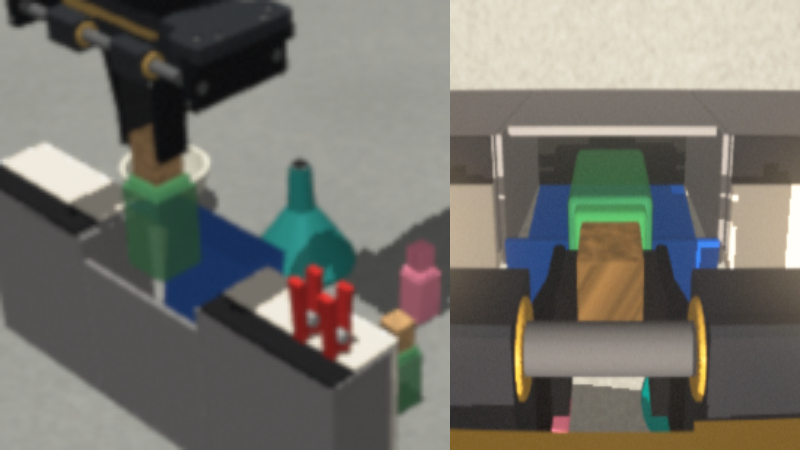

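The front is drawn open, and the bottle hangs within ~1° of upright in front of the back wall. I'll check the rear clearance in one frame of reference (wrist depth and scene).

```bash
python3 - <<'E'
from h import *
for n,f in(("wrist","w4"),("scene","s4")):
    m=robot.camera_model(n);p=cv2.imread(f'pics/{f}.png');d=np.load(f'pics/{f}.npy');H=cv2.cvtColor(p,cv2.COLOR_BGR2HSV)
    P=cloud(m,pxs(d>0),d)
    col=H.reshape(-1,3)[(d>0).ravel()]
    for a,b in((-.005,.015),(.015,.035),(.05,.07),(.07,.09)):
        s=(P[:,1]>a)&(P[:,1]<b)&(P[:,2]>.115)&(P[:,2]<.125)&(P[:,0]>.64)&(P[:,0]<.68)
        if s.sum()>3: print(n,a,s.sum(),"rim x",np.percentile(P[s,0],[3,50,97]).round(4),"z",np.median(P[s,2]).round(4))
    g=(col[:,0]>50)&(col[:,0]<90)&(col[:,1]>60)&(abs(P[:,1]-.042)<.03)&(P[:,0]>.6)&(P[:,0]<.68)&(P[:,2]>.128)&(P[:,2]<.2)
    print(n,"body x 97% by z",[(z,np.percentile(P[g&(abs(P[:,2]-z)<.005),0],[50,95]).round(4)) for z in(.14,.16,.18,.195) if (g&(abs(P[:,2]-z)<.005)).sum()>3],"y",np.percentile(P[g,1],[2,98]).round(4))
E
```

```text
wrist -0.005 140 rim x [0.6546 0.6565 0.6585] z 0.1188
wrist 0.015 149 rim x [0.6547 0.6567 0.6586] z 0.1188
wrist 0.05 141 rim x [0.6549 0.6571 0.6589] z 0.1187
wrist 0.07 144 rim x [0.655  0.6573 0.6592] z 0.1186
wrist body x 97% by z [(0.14, array([0.6517, 0.6521])), (0.16, array([0.6513, 0.6516])), (0.18, array([0.6508, 0.6511])), (0.195, array([0.6481, 0.6507]))] y [0.0257 0.0599]
scene -0.005 21 rim x [0.6544 0.6572 0.6589] z 0.1184
scene 0.015 21 rim x [0.6538 0.6575 0.6592] z 0.1186
scene 0.05 22 rim x [0.6547 0.6577 0.6598] z 0.1192
scene 0.07 22 rim x [0.6543 0.6581 0.6589] z 0.1192
scene body x 97% by z [(0.14, array([0.6495, 0.6519])), (0.16, array([0.6489, 0.6517])), (0.18, array([0.6465, 0.6513])), (0.195, array([0.6454, 0.6503]))] y [0.0289 0.0629]
```

The rim's inner edge is at x=0.6547 and the bottle's rear-bottom at 0.652, a gap of only 3 mm. I correct the 1° tilt and shift slightly forward, then lower.

Call:
drive_tool --pt "-0.0005 0 0 0 -1 0 0.1" --pt "0 0 0 0 0 0 0.1" --pt "0 0 0.003 0 0 0 0.1" --pt "0 0 0.004 0 0 0 0.1" --pt "0 0 0.004 0 0 0 0.1"

```text
time: 11.58
position: [0.6316, 0.0423, 0.2106]
tool_rot: [1.0, -0.004, -0.009, -0.0]
ft_force: [3.2, -0.5, 0.3]
grip_width: 0.0237
```

Call:
drive_tool --pt "0 0 0.004 0 0 0 0.1" --pt "0 0 0.004 0 0 0 0.1" --pt "0 0 0 0 0 0 0.1"

```text
time: 11.95
position: [0.631, 0.0423, 0.2023]
tool_rot: [1.0, -0.004, -0.01, -0.0]
ft_force: [3.2, 0.2, -3.6]
grip_width: 0.0236
```

```bash
python3 -c "
from h import *
plan([.632,.0425,.2],-.4)"
```

```text
t 11.95 pos [0.631  0.0423 0.2023] toolx yaw -0.42 F [ 3.2   0.22 -3.63] w 0.0236 z [-1.910e-02  3.000e-04 -9.998e-01]
shift [ 0.001  -0.0002  0.0022] turn [-0.01  1.1  -0.02]
```

Call:
drive_tool --pt "0.00015 0 0.004 0 0 0 0.1" --pt "0.00015 0 0.004 0 0 0 0.1" --pt "0.00015 0 0.004 0 0 0 0.1" --pt "0.00015 0 0.004 0 0 0 0.1" --pt "0.00015 0 0.004 0 0 0 0.1"

```text
time: 12.58
position: [0.632, 0.0423, 0.1827]
tool_rot: [1.0, -0.004, -0.009, -0.0]
ft_force: [3.6, 0.9, -0.3]
grip_width: 0.0236
```

Call:
drive_tool --pt "0.00015 0 0.004 0 0 0 0.1" --pt "0.00015 0 0.004 0 0 0 0.1" --pt "0.00015 0 0.004 0 0 0 0.1" --pt "0.00015 0 0.004 0 0 0 0.1" --pt "0.00015 0 0.004 0 0 0 0.1"

```text
time: 13.2
position: [0.6323, 0.0423, 0.1627]
tool_rot: [1.0, -0.004, -0.009, -0.0]
ft_force: [3.3, -0.1, -0.4]
grip_width: 0.0237
```

Call:
drive_tool --pt "0.00015 0 0.004 0 0 0 0.1" --pt "0.00015 0 0.004 0 0 0 0.1" --pt "0.00015 0 0.004 0 0 0 0.1" --pt "0.00015 0 0.004 0 0 0 0.1" --pt "0.00015 0 0.004 0 0 0 0.1"

```text
time: 13.82
position: [0.6328, 0.0423, 0.1428]
tool_rot: [1.0, -0.004, -0.009, -0.0]
ft_force: [2.8, -0.6, -0.6]
grip_width: 0.0233
```

Call:
drive_tool --pt "0.0001 0 0.003 0 0 0 0.1" --pt "0.0001 0 0.003 0 0 0 0.1" --pt "0 0 0 0 0 0 0.1" --pt "0 0 0 0 0 0 0.1"

```text
time: 14.32
position: [0.6324, 0.0423, 0.1366]
tool_rot: [1.0, -0.004, -0.009, -0.0]
ft_force: [2.2, 0.2, -4.6]
grip_width: 0.0237
```

Call:
drive_tool --pt "0 0 0.0015 0 0 0 0.1" --pt "0 0 0.0015 0 0 0 0.1" --pt "0 0 0.0015 0 0 0 0.1" --pt "0 0 0.0015 0 0 0 0.1" --pt "0 0 0.0015 0 0 0 0.1"

```text
time: 14.95
position: [0.6329, 0.0423, 0.1296]
tool_rot: [1.0, -0.004, -0.009, -0.0]
ft_force: [1.9, 0.5, -0.0]
grip_width: 0.0236
```

Call:
drive_tool --pt "0 0 0.001 0 0 0 0.1" --pt "0 0 0.001 0 0 0 0.1" --pt "0 0 0 0 0 0 0.1"

```text
time: 15.32
position: [0.6327, 0.0423, 0.1274]
tool_rot: [1.0, -0.004, -0.009, -0.0]
ft_force: [3.3, -0.5, -0.2]
grip_width: 0.0234
```

Call:
drive_tool --pt "0 0 0.001 0 0 0 0.1" --pt "0 0 0.001 0 0 0 0.1"

```text
time: 15.58
position: [0.6328, 0.0423, 0.1255]
tool_rot: [1.0, -0.004, -0.009, -0.0]
ft_force: [3.3, -0.0, -0.5]
grip_width: 0.0234
```

Call:
drive_tool --pt "0 0 0.001 0 0 0 0.1" --pt "0 0 0 0 0 0 0.1"

```text
time: 15.82
position: [0.6326, 0.0423, 0.1244]
tool_rot: [1.0, -0.004, -0.009, -0.0]
ft_force: [2.5, 0.3, -0.3]
grip_width: 0.0234
```

Call:
drive_tool --pt "0 0 0.001 0 0 0 0.1" --pt "0 0 0 0 0 0 0.1"

```text
time: 16.08
position: [0.6327, 0.0423, 0.1235]
tool_rot: [1.0, -0.004, -0.009, -0.0]
ft_force: [3.1, 0.5, -0.5]
grip_width: 0.0231
```

Call:
drive_tool --pt "0 0 0.001 0 0 0 0.1" --pt "0 0 0 0 0 0 0.1"

```text
time: 16.32
position: [0.6325, 0.0423, 0.1224]
tool_rot: [1.0, -0.004, -0.009, -0.0]
ft_force: [2.5, -0.0, 0.3]
grip_width: 0.0233
```

Call:
drive_tool --pt "0 0 0.001 0 0 0 0.1" --pt "0 0 0 0 0 0 0.1"

```text
time: 16.58
position: [0.6326, 0.0423, 0.1216]
tool_rot: [1.0, -0.004, -0.009, -0.0]
ft_force: [2.1, 0.8, 0.9]
grip_width: 0.0238
```

Call:
drive_tool --pt "0 0 0.0005 0 0 0 0.1" --pt "0 0 0 0 0 0 0.1"

```text
time: 16.82
position: [0.6327, 0.0423, 0.1213]
tool_rot: [1.0, -0.004, -0.009, -0.0]
ft_force: [2.3, 1.1, 2.0]
grip_width: 0.0231
```

Call:
drive_tool --pt "0 0 0.0005 0 0 0 0.1" --pt "0 0 0 0 0 0 0.1"

```text
time: 17.08
position: [0.6328, 0.0423, 0.1209]
tool_rot: [1.0, -0.004, -0.009, -0.0]
ft_force: [1.3, 0.4, 5.1]
grip_width: 0.0236
```

Call:
drive_tool --pt "0 0 0 0 0 0 0.1" --pt "0 0 0 0 0 0 0.1"

```text
time: 17.32
position: [0.6328, 0.0423, 0.1208]
tool_rot: [1.0, -0.004, -0.008, -0.0]
ft_force: [1.6, 0.1, 5.2]
grip_width: 0.0232
```

```bash
python3 - <<'E'
from h import *
F=[]
for i in range(4): m,p,d=shot('scene','s5');F.append(robot.get_obs()['ft_force'])
print(np.round(F,2));ms,q,ds=shot('side','d5');mw,w,dw=shot('wrist','w5')
cv2.imwrite('pics/c5.png',np.hstack([cv2.resize(p[120:270,130:280],(450,450)),cv2.resize(w[90:330,150:390],(350,450))]))
E
```

```text
[[ 2.12 -0.91  5.84]
 [ 2.05  0.71  4.77]
 [ 2.19 -0.11  5.39]
 [ 2.47  1.2   4.88]]
```

View pics/c5.png

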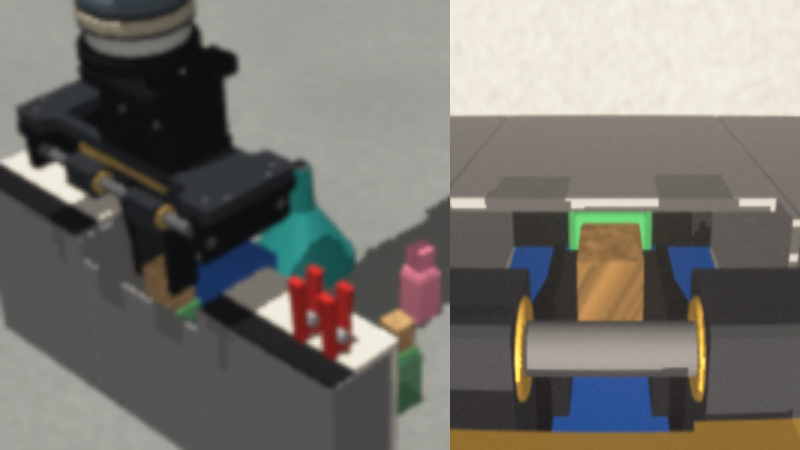

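Fz is steady at +5.2 N, against −0.4 while lowering and −2.4 hanging, so it presses on the floor at 5.5–7.5 N. The underside is at ~31 mm, and the bottle is upright in the pocket. I release and withdraw straight up.

Call:
drive_tool --pt "0 0 0 0 0 0 0.3" --pt "0 0 0 0 0 0 0.35" --pt "0 0 0 0 0 0 0.4" --pt "0 0 0 0 0 0 0.45" --pt "0 0 0 0 0 0 0.45"

```text
time: 18.25
position: [0.6324, 0.0423, 0.1203]
tool_rot: [1.0, -0.004, -0.009, -0.0]
ft_force: [1.8, -0.1, -0.4]
grip_width: 0.038
```

```bash
python3 -c "
from h import *
plan([.6328,.0423,.16],-.4)"
```

```text
t 18.25 pos [0.6324 0.0423 0.1203] toolx yaw -0.42 F [ 1.85 -0.11 -0.41] w 0.0380 z [-1.800e-02  2.000e-04 -9.998e-01]
shift [-0.0003  0.     -0.0397] turn [-0.    1.03 -0.02]
```

Call:
drive_tool --pt "0 0 -0.002 0 0 0 0.45" --pt "0 0 -0.004 0 0 0 0.45" --pt "0 0 -0.006 0 0 0 0.45" --pt "0 0 -0.006 0 0 0 0.45" --pt "0 0 -0.006 0 0 0 0.45"

```text
time: 18.88
position: [0.6332, 0.0423, 0.1452]
tool_rot: [1.0, -0.004, -0.008, -0.0]
ft_force: [2.1, -0.8, -1.0]
grip_width: 0.0391
```

Call:
drive_tool --pt "0 0 -0.008 0 0 0 0.45" --pt "0 0 -0.015 0 0 0 0.45" --pt "0 0 -0.03 0 0 0 0.45" --pt "0 0 -0.03 0 0 0 0.45" --pt "0 0 -0.03 0 0 0 0.45"

```text
time: 19.5
position: [0.6344, 0.0424, 0.2594]
tool_rot: [1.0, -0.004, -0.009, -0.0]
ft_force: [0.2, 0.1, -0.1]
grip_width: 0.0392
```

Call:
drive_tool --pt "0 0 -0.02 0 0 0 0.45" --pt "-0.04 0 0 0 0 0 0.45" --pt "-0.04 0 0 0 0 0 0.45" --pt "0 0 0 0 0 0 0.45" --pt "0 0 0 0 0 0 0.45"

```text
time: 20.12
position: [0.5561, 0.0428, 0.28]
tool_rot: [1.0, -0.004, -0.008, 0.0]
ft_force: [-0.1, 0.1, 0.3]
grip_width: 0.0389
```

```bash
python3 - <<'E'
from h import *
state();m,p,d=shot('scene','s6');mw,w,dw=shot('wrist','w6');ms,q,ds=shot('side','d6')
H=cv2.cvtColor(w,cv2.COLOR_BGR2HSV)
P=cloud(mw,pxs(cv2.inRange(H,(108,120,50),(128,255,255))>0),dw);t=P[(P[:,2]>.13)&(P[:,2]<.16)];print(len(t),np.median(t[:,2]),cv2.minAreaRect(t[:,:2].astype(np.float32)))
P=cloud(mw,pxs((dw>0)),dw);b=(abs(P[:,1]-.0425)<.03)&(P[:,0]>.63)&(P[:,0]<.66)&(P[:,2]<.137)&(P[:,2]>.02)
hs=H.reshape(-1,3)[(dw>0).ravel()][b];g=(hs[:,0]>3)&(hs[:,0]<95)&(hs[:,1]>70);u=P[b][g];print("seen in slot",len(u),np.percentile(u,[2,50,98],axis=0).round(4) if len(u) else '')
cv2.imwrite('pics/c6.png',np.hstack([cv2.resize(p[130:280,110:310],(400,300)),cv2.resize(w[60:260,130:400],(400,300))]))
E
```

```text
t 20.12 pos [0.5561 0.0428 0.28  ] toolx yaw -0.42 F [-0.13  0.07  0.29] w 0.0389 z [-1.530e-02 -2.000e-04 -9.999e-01]
5727 0.14199933511423352 ((0.6185305714607239, 0.04185347259044647), (0.11784157156944275, 0.039234329015016556), 89.55763244628906)
seen in slot 345 [[0.6388 0.0258 0.0311]
 [0.6437 0.0421 0.1004]
 [0.6509 0.0602 0.1321]]
```

View pics/c6.png

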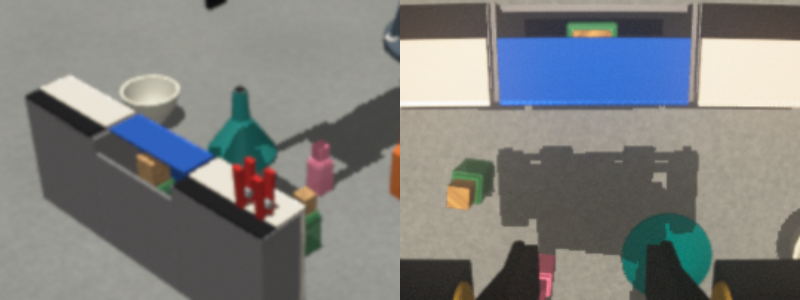

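The front is shut, with the cover where it was at the start. The bottle stands square in the pocket, cork visible behind the cover, and the bystanders are unmoved.

```bash
python3 -c "
from rig import robot
print(robot.hand_in())"
```

```text
the job is handed in; nothing more can be done
None
```

The larger green bottle now stands upright in the middle bin with the blue front shut over it. I handed the job in at about 20 s, well inside the 51 s limit.

- **Opening and lowering:** I gripped the bottle by its cork and used it to draw the front open by the rear edge of its cover. I then lowered it in slow steps, finishing at 0.5 mm. It pressed steadily on the floor, which is about 31–32 mm above the counter, with roughly 5.5–7.5 N before I let go. The range is because friction from the sliding edge makes the zero uncertain.
- **Last checks:**
  - The cover is back within 1 mm of its original shut position.
  - The cork top is at about 132 mm.
  - The bottle is within about 1 mm of the pocket centre.
  - The hand is clear and feels no force.
  - The bystanders look undisturbed in the pictures, though I did not measure them again and the last crop does not show the pail.
- **Disagreements:** The cameras differed by 2–4 mm on where the cover's edge was in x, so I relied on the touch of the edge and the measured back rim. While held, the bottle hung about 1.4° off upright, and I corrected that before lowering it.

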